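# Seat the drive coupler in the gearbox hub and keep it pressed home

## Robot

A 7-joint arm with a two-finger parallel gripper is mounted at the origin on the work surface. World frame = base frame: x ahead of the robot, y to its left, z up, the work surface at z = 0. Lengths are in m, angles in rad, forces in N, time in s.
With the tool pointing down it reaches from about 0.4 to 0.875 m from the base axis. Payload 19.3 kg.
Tool frame: the origin (TCP) lies on the mounting face of the last link; the fingertips stand 173 mm ahead of it and the grasp point (between the pads) lies 155 mm ahead of it; z points along the fingers, y is the direction in which the jaws open and shut (so a half turn about z gives the same grasp; the last joint's range is limited). The gripper opens to 85 mm and grips with 20 to 120 N. Pads are 22 mm wide; open, the fingers measure 114 mm over their backs; the gripper's body (76 mm by 85 mm) begins 54 mm behind the grasp point. The pads swing forward as they close: fully open they stand 13 mm farther back than shut.
Start: joints at [1.269, 0.521, -0.036, 1.599, 0.021, 1.021, -0.113], TCP at [0.144, -0.608, 0.405] pointing down, gripper open.
Joint ranges: [-2.91, 2.91], [-0.3, 2.13], [-1.5, 1.42], [0.17, 2.43], [-1.26, 4.41], [0.16, 1.93], [-2.52, 2.52]. Speed limits (rad/s): [1.89, 1.89, 2.39, 2.39, 3.01, 3.01, 3.01].

## Interface

Orientations are given as a rotation vector (axis times angle).
In Python, from station import r, vision, finder gives the robot as it stands. The module is installed in compiled form; this text tells all that it offers.
- The arm moves only by the tool apply_moves, never from a script. Its argument "commands" is a list of rows, each an object of numbers: "x", "y", "z": the shift along the tool's x, y, z in cm; "ax", "ay", "az": the turn, a rotation vector about the tool's x, y, z in degrees. In form: [{"x": .., "y": .., "z": .., "ax": .., "ay": .., "az": ..}, ...]. A call has exactly 10 rows; each row shifts and turns the pose as measured when the row begins, along the tool's axes as they then stand; what a row does not reach is not made up. A row lasts 1/12 s, in which the tool goes at most 41.7 mm and 7.16 degrees, less where a joint would pass 70% of its speed; a pose out of reach is approached as far as the arm can. A call is refused whole if a number of a shift passes 4.17 or a number of a turn 7.16, either way. A call with a gripper value outside its range is refused whole. "fingers" is the opening, from 0 (shut) to 1 (fully open), set as the call begins (left out, the last holds). The fingers move at their own pace and stop on an object; "force" is the grip in N (left out, the last holds). Time passes only in rows, so rows that do not move let the fingers close, or fill a call up. It gives the time, the measured TCP pose, the force and the opening at its end, in the units of the state.
- r.observe(): the state, without advancing time (a new reading comes with each control period).
- vision.capture(name): name is "scene" or "top" or "wrist"; returns the picture (400x640x3 uint8, blue, green, red); there is no depth.
- vision.camera_params(name): a dict with "fx", "fy", "cx", "cy" (pixels), "distortion" ([k1, k2, p1, p2, k3] as OpenCV has them; the pictures are not rectified), "extrinsics" (4x4, takes a point from world to camera coordinates); the wrist camera has in their place "T_tool_cam" (4x4, takes a point from camera to tool coordinates, whose origin is the TCP and whose axes are the flange's). Camera axes: x right, y down, z forward; pixel columns grow to the right and rows downward; lengths in m; the calibration is good to about 2 mm. A picture is of the moment at which its call begins: read the wrist's pose just before it. camera_params takes no time and is no camera call.
- r.hand_in(): hands the job in, once; it reports no verdict.
Trained networks look in the newest picture that a camera, given by its name, has taken for a name from the list of things; names that differ only in an ending like _2 or _b are one class to them, and where a whole thing is asked for, a point or a joint stands for the part that bears it (a point fixed in the world has none). Each returns a list of dicts, best first, with "p" (0 to 1); they miss things now and then, are a little off and sometimes report something else, mostly with a low value. They report only what shows in the picture. A call takes as long as a camera call.
- finder.regions_of(camera, name): "region" (400x640 bool, what is visible of it) and "point" ([column, row] in pixels, amid what is visible of it).
The state is a dict: "clock": time; "joint_positions": joint angles; "qvel": joint speeds; "joint_torque": joint torques, N m; "ee_pos": TCP position; "eef_rot": TCP orientation; "contact_force": force on the tool from outside, world axes, zero at the start; "moment": the same for the moment, N m; "gripper_width": finger opening in m.
Only numpy, scipy, OpenCV 4.12 (cv2) and the standard library are available. Lean on these libraries where they do the work, as an engineer would, in place of code of your own. Each camera call takes 0.05 s, during which the arm holds its last target.

## Task

Lift the drive coupler with the square head out of its holder, turn it until its four splines line up with the cross slot in the gearbox hub, and slide it down against the spring bumper until its toothed disc is fully home on the hub. Finish while still gripping the coupler and pressing it fully home, as if someone were about to fit the retaining clip: if you let go, the spring pushes it back up. Leave the round-headed coupler and the other things on the bench where they are.

Things in the scene. Friction and masses are not known exactly. Their poses are not given: they have to be found in the camera images.
- coupler: Drive coupler to fit: plain steel, 0.24 kg, upright. Origin: centre of the stem's bottom end, 17 mm above the bench at the start; z up. Stem: four splines forming a cross, 28 mm tall. Above it a toothed disc 63 mm across (28 to 36 mm up), then a square head 32 x 32 mm (36 to 72 mm up). x and y point along the splines and square to the head's flats; the same every quarter turn.
- coupler_seat (a point): Point on the coupler: centre of the underside of its toothed disc, 28 mm above its origin; same axes. Below it, each bar of the spline cross is 34 mm long tip to tip and 8 mm thick; over the lowest 8 mm it narrows like a wedge to 3 mm thick at the bottom, as a lead-in.
- holder_a: Black upright ring fixed to the bench, 62 mm across, bore 42 mm, 45 mm tall. The square-headed coupler hangs in it by its disc, the stem loose in the bore. Origin: centre of its underside. An equal ring holds the old coupler; which of them stands on the left varies.
- old_coupler: Bystander, to be left alone: the old coupler in the other equal holder, like the one to fit but with a slim round head (22 mm across) and a plain round stem.
- gearbox: Gearbox fixed to the bench: square foot 170 x 170 x 12 mm, round aluminium body 148 mm across, tapering to its top 75 mm above the bench, two axle stubs 36 mm up that reach 103 mm from its axis. Origin: centre of its underside; z up. The hub stands upright on its centre.
- hub_mouth (a point): Centre of the top face of the gearbox's steel hub, 107 mm above the bench. Hub 53 mm across, cut from above by a cross slot, arms 11 mm wide (1.5 mm clearance each side of a spline), 32 mm deep, ends open. x and y lie along the arms, z up; the same every quarter turn. The hub turns stiffly (0.25 N m) and stays put; its angle varies, independent of the gearbox.
- bumper (a joint): Travel (m) of the rubber spring bumper in the middle of the slot (round post, 14.4 mm across). 0 = up, its top 18 mm below the hub's top face; grows as it is pushed down. Takes about 5 N to start and 11 N at 0.010, where the coupler's disc sits on the hub. The coupler's own weight does not push it down.
- screwdriver: Bystander, to be left alone: screwdriver lying on the bench.
- wrench: Bystander, to be left alone: spanner lying on the bench.
- spray_can: Bystander, to be left alone: spray can, 60 mm across, 160 mm tall.
- screw_jar: Bystander, to be left alone: closed jar, 64 mm across, 75 mm tall.
- bit_case: Bystander, to be left alone: open yellow case of bits, 100 x 150 x 30 mm.
- fuse_block: Bystander, to be left alone: black fuse block, 70 x 100 x 28 mm.

How it is judged:
By the outcome, as a careful person would: the job done as asked, in the order asked, and still so for the second after the job is handed in, while the arm keeps its last pose, push and grip.
It also fails if it takes over 40 s, if anything falls off the work surface, if the arm or the gripper's body presses on something with over 40 N, if the wrist force passes 120 N, or if a joint passes its speed limit or range.

## Working session

There is one attempt and no reset: what is moved stays moved. The work goes in short steps, Python scripts to look and compute and a tool call to move; the robot and the scene stay as the last step left them, time stands still between calls to the robot, and variables do not carry over. Pictures are saved under pics/ and viewed, and the job is handed in when it is done.

Besides the shell and the picture viewer there is one more tool, called after "Request:" in YAML: its name, and indented under it one key for each argument. apply_moves: Moves the arm, as the interface text tells. Its arguments: {"type":"object","properties":{"commands":{"type":"array"},"fingers":{"type":"number"},"force":{"type":"number"}},"required":["commands"]}

```bash
mkdir -p pics
cat > h.py <<'E'
import numpy as np, cv2
from scipy.spatial.transform import Rotation as R
from station import r, vision, finder
def T_world_cam(name):
    p=vision.camera_params(name)
    if 'extrinsics' in p: return np.linalg.inv(np.array(p['extrinsics']))
    s=r.observe(); T=np.eye(4); T[:3,:3]=R.from_rotvec(s['eef_rot']).as_matrix(); T[:3,3]=s['ee_pos']
    return T@np.array(p['T_tool_cam'])
def K(name):
    p=vision.camera_params(name); return np.array([[p['fx'],0,p['cx']],[0,p['fy'],p['cy']],[0,0,1.]]),np.array(p['distortion'])
def back(name,uv,z,T=None):
    T=T_world_cam(name) if T is None else T
    k,d=K(name); u=cv2.undistortPoints(np.array(uv,float).reshape(-1,1,2),k,d).reshape(-1,2)
    D=np.c_[u,np.ones(len(u))]@T[:3,:3].T; o=T[:3,3]
    return o+D*((z-o[2])/D[:,2])[:,None]
def proj(name,P,T=None):
    T=T_world_cam(name) if T is None else T
    k,d=K(name); W=np.linalg.inv(T)
    rv,_=cv2.Rodrigues(W[:3,:3]); return cv2.projectPoints(np.array(P,float).reshape(-1,1,3),rv,W[:3,3],k,d)[0].reshape(-1,2)
E
python3 - <<'E'
from h import *
print(r.observe())
for n in ('scene','top','wrist'):
    cv2.imwrite(f'pics/{n}0.png',vision.capture(n)); print(n,T_world_cam(n).round(3).tolist(),K(n)[0].round(1).tolist())
    for o in ('coupler','gearbox','holder_a','old_coupler'):
        for q in finder.regions_of(n,o)[:2]: print(n,o,round(q['p'],2),q['point'],q['region'].sum())
E
```

```text
{'clock': 0.0, 'joint_positions': array([ 1.26878182,  0.52200373, -0.03629252,  1.60001758,  0.02122467,
        1.02110119, -0.11280278]), 'qvel': array([ 4.83356538e-04, -3.19517133e-04, -2.22182436e-04,  1.16723388e-03,
        2.03512723e-05, -5.32948107e-04,  8.91307072e-04]), 'joint_torque': array([ 1.49383754e-04, -9.27131367e+01,  1.97991706e+00, -3.69933307e+01,
        1.78651797e-02,  8.23347014e-03,  5.99324903e-05]), 'ee_pos': array([ 0.14351328, -0.60814945,  0.404129  ]), 'eef_rot': array([-3.11940962e+00, -3.63142779e-01,  3.94832753e-04]), 'contact_force': array([ 0.72371607, -0.21693328, -0.83356296]), 'moment': array([0.01307766, 0.02529257, 0.05778325]), 'gripper_width': 0.08536359986529998}
scene [[0.048, 0.631, -0.774, 1.399], [0.999, -0.029, 0.039, -0.133], [0.002, -0.775, -0.632, 0.779], [0.0, 0.0, 0.0, 1.0]] [[453.4, 0.0, 319.7], [0.0, 453.4, 195.9], [0.0, 0.0, 1.0]]
scene coupler 0.77 [482.2, 202.6] 522
scene gearbox 0.89 [285.4, 223.5] 4279
scene holder_a 0.87 [471.6, 223.6] 331
scene old_coupler 0.87 [382.2, 195.8] 376
top [[0.024, -0.986, 0.163, 0.328], [-0.999, -0.02, 0.026, -0.095], [-0.022, -0.164, -0.986, 1.499], [0.0, 0.0, 0.0, 1.0]] [[510.2, 0.0, 315.3], [0.0, 510.2, 197.7], [0.0, 0.0, 1.0]]
top coupler 0.81 [190.2, 190.0] 292
top gearbox 0.83 [358.2, 201.9] 3466
top old_coupler 0.78 [268.1, 214.8] 314
wrist [[0.23, -0.929, -0.29, 0.217], [-0.973, -0.22, -0.068, -0.591], [-0.001, 0.298, -0.955, 0.374], [0.0, 0.0, 0.0, 1.0]] [[348.8, 0.0, 315.6], [0.0, 348.8, 190.3], [0.0, 0.0, 1.0]]
```

View pics/scene0.png

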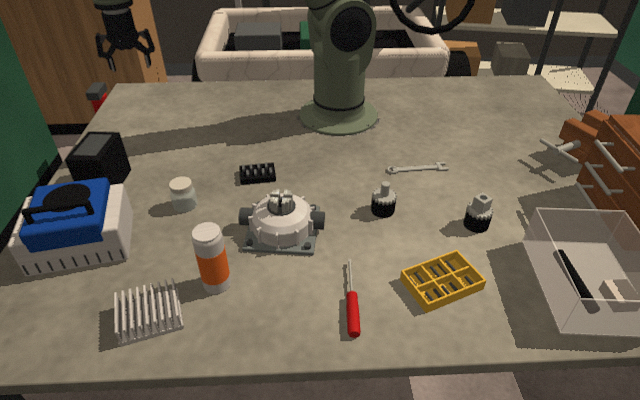

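View pics/top0.png

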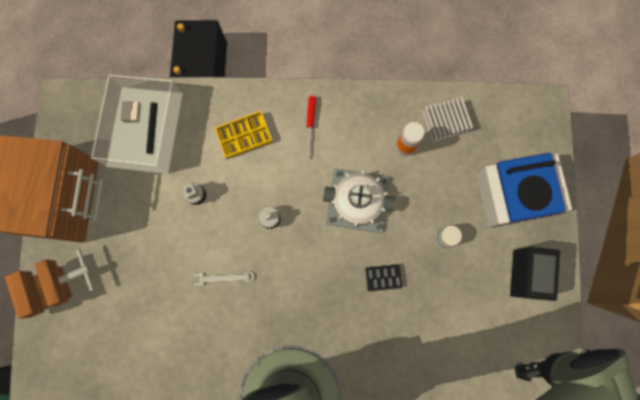

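Run:
```python
from h import *
print('coupler',back('top',[190.2,190],.075),back('scene',[482.2,202.6],.07))
print('gear',back('top',[358.2,201.9],.08),back('scene',[285.4,223.5],.06))
print('old',back('top',[268.1,214.8],.075),back('scene',[382.2,195.8],.07))
im=cv2.imread('pics/top0.png')
a=cv2.resize(im[150:250,140:240],(400,400),interpolation=cv2.INTER_CUBIC);b=cv2.resize(im[150:250,310:410],(400,400),interpolation=cv2.INTER_CUBIC)
cv2.imwrite('pics/crop0.png',np.hstack([a,b]))
```

```text
coupler [[0.57926131 0.30133671 0.075     ]] [[0.57450915 0.30401924 0.07      ]]
gear [[ 0.55362221 -0.17938552  0.08      ]] [[ 0.6161956  -0.17422616  0.06      ]]
old [[0.51245654 0.07372542 0.075     ]] [[0.53712631 0.06478477 0.07      ]]
```

View pics/crop0.png

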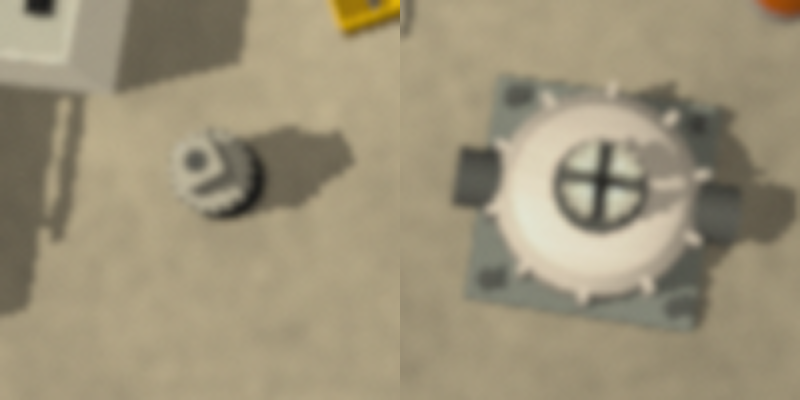

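The top view shows the square-headed coupler near (189,190) and the hub with its cross at about (360,196). The round one is at (268,215). I'll fly over the gearbox first and look with the wrist camera.

```bash
cat >> h.py <<'E'
def togo(xyz,yaw=None):
    "shift in tool cm, turn in deg (rotvec tool) to down-pointing with tool y at yaw (deg, mod 180)"
    s=r.observe(); Rm=R.from_rotvec(s['eef_rot']).as_matrix()
    d=Rm.T@(np.array(xyz)-s['ee_pos'])*100
    ty=Rm[:,1]; cur=np.degrees(np.arctan2(ty[1],ty[0]))
    print('t',round(s['clock'],2),'pos',s['ee_pos'].round(4),'yaw_y',round(cur,2),'tilt',np.degrees(np.arccos(-Rm[2,2])).round(2),'F',s['contact_force'].round(1),'w',round(s['gripper_width'],4),'q7',s['joint_positions'].round(2))
    y=cur if yaw is None else cur+((yaw-cur+90)%180-90)
    c,sn=np.cos(np.radians(y)),np.sin(np.radians(y))
    Y=np.array([c,sn,0]);Z=np.array([0,0,-1.]);X=np.cross(Y,Z)
    Rt=np.c_[X,Y,Z]; a=np.degrees(R.from_matrix(Rm.T@Rt).as_rotvec())
    print('shift cm',d.round(2),'turn deg',a.round(2))
E
python3 - <<'E'
from h import *
print(back('top',[189.3,190],.089),back('top',[360.5,195.75],.107))
togo([.55,-.175,.404])
E
```

```text
[[0.57674534 0.30004157 0.089     ]] [[ 0.56666991 -0.18397327  0.107     ]]
t 0.75 pos [ 0.1435 -0.6083  0.4047] yaw_y -76.72 tilt 0.0 F [-0.2 -1.1 -0.3] w 0.0853 q7 [ 1.27  0.52 -0.04  1.6   0.02  1.02 -0.11]
shift cm [ 49.51 -32.83   0.07] turn deg [ 0.  0. -0.]
```

Request:
apply_moves:
  commands:
    - {"x":3.3,"y":-2.2}
    - {"x":3.3,"y":-2.2}
    - {"x":3.3,"y":-2.2}
    - {"x":3.3,"y":-2.2}
    - {"x":3.3,"y":-2.2}
    - {"x":3.3,"y":-2.2}
    - {"x":3.3,"y":-2.2}
    - {"x":3.3,"y":-2.2}
    - {"x":3.3,"y":-2.2}
    - {"x":3.3,"y":-2.2}

```text
invalid input
```

Run:
```python
from h import *
togo([.557,-.18,.404])
```

```text
t 0.75 pos [ 0.1435 -0.6083  0.4047] yaw_y -76.72 tilt 0.0 F [-0.2 -1.1 -0.3] w 0.0853 q7 [ 1.27  0.52 -0.04  1.6   0.02  1.02 -0.11]
shift cm [ 50.08 -32.19   0.07] turn deg [ 0.  0. -0.]
```

Apparently all six keys are needed.

Request:
apply_moves:
  commands:
    - {"x":3.3,"y":-2.2,"z":0,"ax":0,"ay":0,"az":0}
    - {"x":3.3,"y":-2.2,"z":0,"ax":0,"ay":0,"az":0}
    - {"x":3.3,"y":-2.2,"z":0,"ax":0,"ay":0,"az":0}
    - {"x":3.3,"y":-2.2,"z":0,"ax":0,"ay":0,"az":0}
    - {"x":3.3,"y":-2.2,"z":0,"ax":0,"ay":0,"az":0}
    - {"x":3.3,"y":-2.2,"z":0,"ax":0,"ay":0,"az":0}
    - {"x":3.3,"y":-2.2,"z":0,"ax":0,"ay":0,"az":0}
    - {"x":3.3,"y":-2.2,"z":0,"ax":0,"ay":0,"az":0}
    - {"x":3.3,"y":-2.2,"z":0,"ax":0,"ay":0,"az":0}
    - {"x":3.3,"y":-2.2,"z":0,"ax":0,"ay":0,"az":0}

```text
clock: 1.58
ee_pos: [0.4186, -0.3125, 0.4038]
eef_rot: [3.119, 0.339, -0.003]
contact_force: [-0.5, -0.8, 0.1]
gripper_width: 0.0852
```

Run:
```python
from h import *
togo([.557,-.18,.404])
```

```text
t 1.58 pos [ 0.4186 -0.3125  0.4038] yaw_y -77.59 tilt 0.28 F [-0.5 -0.8  0.1] w 0.0852 q7 [ 0.64  0.36 -0.15  1.87  0.07  0.92 -0.89]
shift cm [16.37 -9.97 -0.1 ] turn deg [ 0.25  0.13 -0.  ]
```

Request:
apply_moves:
  commands:
    - {"x":3.2,"y":-2.0,"z":0,"ax":0,"ay":0,"az":0}
    - {"x":3.2,"y":-2.0,"z":0,"ax":0,"ay":0,"az":0}
    - {"x":3.2,"y":-2.0,"z":0,"ax":0,"ay":0,"az":0}
    - {"x":2.5,"y":-1.5,"z":0,"ax":0,"ay":0,"az":0}
    - {"x":2.0,"y":-1.2,"z":0,"ax":0,"ay":0,"az":0}
    - {"x":1.4,"y":-0.8,"z":0,"ax":0,"ay":0,"az":0}
    - {"x":0.6,"y":-0.3,"z":0,"ax":0,"ay":0,"az":0}
    - {"x":0,"y":0,"z":0,"ax":0,"ay":0,"az":0}
    - {"x":0,"y":0,"z":0,"ax":0,"ay":0,"az":0}
    - {"x":0,"y":0,"z":0,"ax":0,"ay":0,"az":0}

```text
clock: 2.42
ee_pos: [0.5643, -0.1666, 0.4038]
eef_rot: [3.118, 0.355, 0.002]
contact_force: [0.3, 1.2, 0.2]
gripper_width: 0.0851
```

Run:
```python
from h import *
togo([.557,-.18,.404])
im=vision.capture('wrist'); cv2.imwrite('pics/wrist1.png',im)
np.save('T1.npy',T_world_cam('wrist'))
```

```text
t 2.42 pos [ 0.5643 -0.1666  0.4038] yaw_y -77.0 tilt 0.22 F [0.3 1.2 0.2] w 0.0851 q7 [ 0.32  0.47 -0.19  1.7   0.11  0.99 -1.25]
shift cm [-1.01  1.14 -0.02] turn deg [ 0.21 -0.07  0.  ]
```

View pics/wrist1.png

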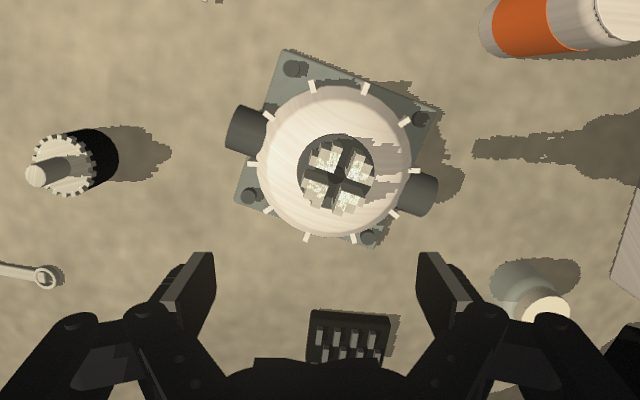

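The wrist view shows the hub with its cross at about (337,176). I'll warp it to a metric top-down view at z=0.107.

```bash
cat >> h.py <<'E'
def warp(im,name,T,c,z,half=.045,s=.0002):
    n=int(half/s); gx,gy=np.meshgrid(np.arange(-n,n+1),np.arange(-n,n+1))
    # image right=+x world, up=+y
    P=np.stack([c[0]+gx*s,c[1]-gy*s,np.full(gx.shape,z)],-1).reshape(-1,3)
    uv=proj(name,P,T).reshape(gx.shape+(2,)).astype(np.float32)
    return cv2.remap(im,uv[...,0],uv[...,1],cv2.INTER_CUBIC)
E
python3 - <<'E'
from h import *
im=cv2.imread('pics/wrist1.png');T=np.load('T1.npy')
print(back('wrist',[337,176],.107,T))
c=back('wrist',[337,176],.107,T)[0]
c=np.array([.567,-.184])
w=warp(im,'wrist',T,c,.107)
n=w.shape[0]//2
cv2.circle(w,(n,n),int(.0265/.0002),(0,0,255),1)
cv2.imwrite('pics/hub1.png',w); print(w.shape)
E
```

```text
[[ 0.57305    -0.18311379  0.107     ]]
(449, 449, 3)
```

View pics/hub1.png

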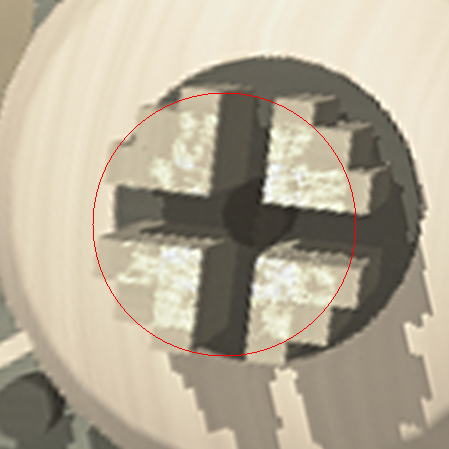

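Hub slot corners come out at a centre of about (0.5686,-0.1838) and an angle of about -5.4°. The slot width measures 10.4 mm, against 11 given. Next is a rough coupler angle from the top picture, before flying there.

Run:
```python
from h import *
im=cv2.imread('pics/top0.png');T=T_world_cam('top')
a=warp(im,'top',T,[.577,.3],.089,.04); b=warp(im,'top',T,[.5686,-.1838],.107,.04)
cv2.imwrite('pics/tw.png',np.hstack([a,b])); print(a.shape)
togo([.577,.3,.404])
```

```text
(401, 401, 3)
t 2.47 pos [ 0.5642 -0.167   0.4039] yaw_y -77.03 tilt 0.22 F [-0.1 -1.7 -0.3] w 0.0859 q7 [ 0.32  0.47 -0.19  1.7   0.11  0.99 -1.25]
shift cm [ 11.73 -45.22  -0.17] turn deg [ 0.22 -0.06  0.  ]
```

View pics/tw.png

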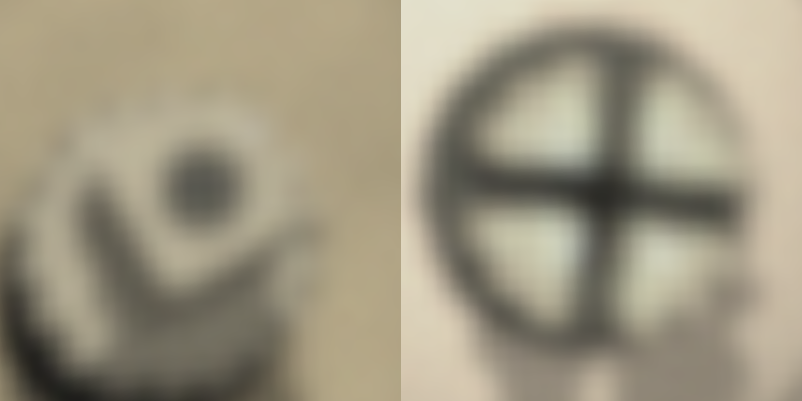

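Run:
```python
from h import *
for z in (.0,.05,.1,.15): print(z,back('top',[[172,172],[182,82]],z).round(3)[:,:2].tolist(),back('scene',[[537,207]],z).round(3)[:,:2].tolist())
# plan targets at coupler, yaw
togo([.577,.3,.404],30)
```

```text
0.0 [[0.647, 0.383], [0.938, 0.373]] [[0.518, 0.486]]
0.05 [[0.637, 0.367], [0.918, 0.358]] [[0.574, 0.447]]
0.1 [[0.626, 0.351], [0.897, 0.342]] [[0.631, 0.407]]
0.15 [[0.615, 0.335], [0.877, 0.326]] [[0.687, 0.367]]
t 2.47 pos [ 0.5642 -0.167   0.4039] yaw_y -77.03 tilt 0.22 F [-0.1 -1.7 -0.3] w 0.0859 q7 [ 0.32  0.47 -0.19  1.7   0.11  0.99 -1.25]
shift cm [ 11.73 -45.22  -0.17] turn deg [ 0.15 -0.19 72.97]
```

```bash
cat >> h.py <<'E'
def rows(xyz,yaw,n,rot_n=None,prof=None):
    "print per-row tool shifts: equal world steps, yaw turned over n rows"
    s=r.observe(); p=s['ee_pos']; Rm=R.from_rotvec(s['eef_rot']).as_matrix()
    cur=np.degrees(np.arctan2(Rm[1,1],Rm[0,1])); dy=((yaw-cur+90)%180-90); rn=rot_n or n
    w=np.ones(n) if prof is None else np.array(prof,float); w/=w.sum()
    for i in range(n):
        y=np.radians(cur+dy*min(i,rn)/rn); Y=np.array([np.cos(y),np.sin(y),0]);Z=np.array([0,0,-1.]);X=np.cross(Y,Z)
        d=np.c_[X,Y,Z].T@((np.array(xyz)-p)*w[i])*100
        print(i,d.round(2),'az',round(-dy/rn if i<rn else 0,2))
E
python3 - <<'E'
from h import *
rows([.577,.3,.404],30,14,14,[1]*11+[.7,.5,.3])
E
```

```text
0 [ 0.94 -3.62 -0.  ] az 5.21
1 [ 0.61 -3.69 -0.  ] az 5.21
2 [ 0.27 -3.73 -0.  ] az 5.21
3 [-0.07 -3.74 -0.  ] az 5.21
4 [-0.41 -3.71 -0.  ] az 5.21
5 [-0.75 -3.66 -0.  ] az 5.21
6 [-1.08 -3.58 -0.  ] az 5.21
7 [-1.4  -3.47 -0.  ] az 5.21
8 [-1.71 -3.33 -0.  ] az 5.21
9 [-2.   -3.16 -0.  ] az 5.21
10 [-2.28 -2.96 -0.  ] az 5.21
11 [-1.78 -1.92 -0.  ] az 5.21
12 [-1.39 -1.25 -0.  ] az 5.21
13 [-0.9  -0.67 -0.  ] az 5.21
```

Request:
apply_moves:
  commands:
    - {"x":0.9,"y":-3.6,"z":0,"ax":0,"ay":0,"az":5.2}
    - {"x":0.6,"y":-3.7,"z":0,"ax":0,"ay":0,"az":5.2}
    - {"x":0.3,"y":-3.7,"z":0,"ax":0,"ay":0,"az":5.2}
    - {"x":-0.1,"y":-3.7,"z":0,"ax":0,"ay":0,"az":5.2}
    - {"x":-0.4,"y":-3.7,"z":0,"ax":0,"ay":0,"az":5.2}
    - {"x":-0.8,"y":-3.7,"z":0,"ax":0,"ay":0,"az":5.2}
    - {"x":-1.1,"y":-3.6,"z":0,"ax":0,"ay":0,"az":5.2}
    - {"x":-1.4,"y":-3.5,"z":0,"ax":0,"ay":0,"az":5.2}
    - {"x":-1.7,"y":-3.3,"z":0,"ax":0,"ay":0,"az":5.2}
    - {"x":-2.0,"y":-3.2,"z":0,"ax":0,"ay":0,"az":5.2}
  fingers: 0.72

```text
clock: 3.3
ee_pos: [0.577, 0.1585, 0.3998]
eef_rot: [2.968, -0.998, -0.005]
contact_force: [0.1, 0.1, -0.9]
gripper_width: 0.0615
```

Run:
```python
from h import *
togo([.577,.3,.36],30)
rows([.577,.3,.36],30,7,7,[1,1,1,1,.8,.5,.3])
```

```text
t 3.3 pos [0.577  0.1585 0.3998] yaw_y -127.16 tilt 0.63 F [ 0.1  0.1 -0.9] w 0.0615 q7 [-0.49  0.49  0.17  1.68 -0.09  0.98 -2.51]
shift cm [ -8.54 -11.32   3.85] turn deg [ 0.61 -0.15 22.84]
0 [-1.53 -2.01  0.71] az 3.26
1 [-1.64 -1.92  0.71] az 3.26
2 [-1.74 -1.83  0.71] az 3.26
3 [-1.85 -1.73  0.71] az 3.26
4 [-1.55 -1.29  0.57] az 3.26
5 [-1.01 -0.75  0.36] az 3.26
6 [-0.63 -0.42  0.21] az 3.26
```

Wrist joint 7 turned the other way from what I expected and is close to its range, so I'll turn back and grasp with the jaws at −60° instead.

Run:
```python
from h import *
togo([.577,.3,.36],-60)
rows([.577,.3,.36],-60,10,10,[.5,.7,1,1,1,1,1,1,.6,.3])
```

```text
t 3.3 pos [0.577  0.1585 0.3998] yaw_y -127.16 tilt 0.63 F [ 0.1  0.1 -0.9] w 0.0615 q7 [-0.49  0.49  0.17  1.68 -0.09  0.98 -2.51]
shift cm [ -8.54 -11.32   3.85] turn deg [  0.57   0.35 -67.16]
0 [-0.53 -0.7   0.25] az -6.72
1 [-0.62 -1.05  0.34] az -6.72
2 [-0.7  -1.6   0.49] az -6.72
3 [-0.51 -1.67  0.49] az -6.72
4 [-0.31 -1.72  0.49] az -6.72
5 [-0.11 -1.74  0.49] az -6.72
6 [ 0.1  -1.74  0.49] az -6.72
7 [ 0.3  -1.72  0.49] az -6.72
8 [ 0.3  -1.    0.29] az -6.72
9 [ 0.21 -0.48  0.15] az -6.72
```

Request:
apply_moves:
  commands:
    - {"x":-0.5,"y":-0.7,"z":0.2,"ax":0.3,"ay":0,"az":-6.7}
    - {"x":-0.6,"y":-1.0,"z":0.3,"ax":0.2,"ay":0,"az":-6.7}
    - {"x":-0.7,"y":-1.6,"z":0.5,"ax":0,"ay":0,"az":-6.7}
    - {"x":-0.5,"y":-1.7,"z":0.5,"ax":0,"ay":0,"az":-6.7}
    - {"x":-0.3,"y":-1.7,"z":0.5,"ax":0,"ay":0,"az":-6.7}
    - {"x":-0.1,"y":-1.7,"z":0.5,"ax":0,"ay":0,"az":-6.7}
    - {"x":0.1,"y":-1.7,"z":0.5,"ax":0,"ay":0,"az":-6.7}
    - {"x":0.3,"y":-1.7,"z":0.4,"ax":0,"ay":0,"az":-6.7}
    - {"x":0.3,"y":-1.0,"z":0.2,"ax":0,"ay":0,"az":-6.7}
    - {"x":0,"y":0,"z":0,"ax":0,"ay":0,"az":-5}

```text
clock: 4.13
ee_pos: [0.5764, 0.2932, 0.3631]
eef_rot: [3.025, 0.822, 0.0]
contact_force: [-0.4, -0.4, -0.1]
gripper_width: 0.0613
```

Run:
```python
from h import *
togo([.577,.3,.36],-60)
T=T_world_cam('wrist'); im=vision.capture('wrist'); cv2.imwrite('pics/wrist2.png',im)
np.save('T2.npy',T)
cv2.imwrite('pics/cw2.png',warp(im,'wrist',T,[.577,.3],.089,.04))
```

```text
t 4.13 pos [0.5764 0.2932 0.3631] yaw_y -59.58 tilt 0.39 F [-0.4 -0.4 -0.1] w 0.0613 q7 [-0.47  0.6  -0.14  1.57  0.11  0.98 -1.69]
shift cm [ 0.4  -0.55  0.3 ] turn deg [0.38 0.09 0.42]
```

View pics/wrist2.png

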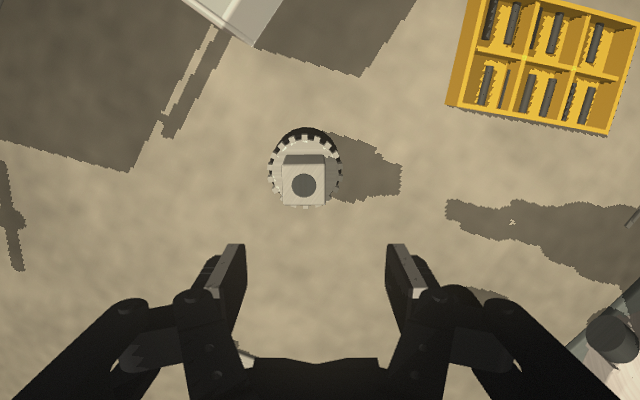

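View pics/cw2.png

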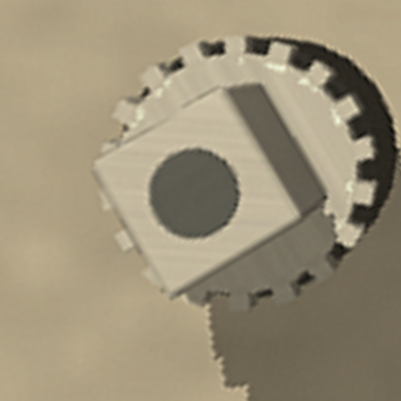

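The square head is at about (304,185) in the wrist picture. Metrically its centre is (0.576,0.302), its axes are at 31.7°, and the disc measures 62.7 mm against 63. Descending to grasp.

Run:
```python
from h import *
togo([.576,.3018,.229],-58.3)
```

```text
t 4.18 pos [0.5767 0.292  0.3632] yaw_y -59.31 tilt 0.43 F [ 0.4 -1.1  0.4] w 0.0617 q7 [-0.47  0.6  -0.14  1.57  0.11  0.98 -1.68]
shift cm [ 0.47 -0.98 13.41] turn deg [ 0.42  0.11 -1.01]
```

Request:
apply_moves:
  commands:
    - {"x":0.2,"y":-0.4,"z":0.5,"ax":0.4,"ay":0.1,"az":-1.0}
    - {"x":0.2,"y":-0.4,"z":1.2,"ax":0,"ay":0,"az":0}
    - {"x":0.1,"y":-0.2,"z":1.5,"ax":0,"ay":0,"az":0}
    - {"x":0,"y":0,"z":1.5,"ax":0,"ay":0,"az":0}
    - {"x":0,"y":0,"z":1.5,"ax":0,"ay":0,"az":0}
    - {"x":0,"y":0,"z":1.0,"ax":0,"ay":0,"az":0}
    - {"x":0,"y":0,"z":0.6,"ax":0,"ay":0,"az":0}
    - {"x":0,"y":0,"z":0.2,"ax":0,"ay":0,"az":0}
    - {"x":0,"y":0,"z":0,"ax":0,"ay":0,"az":0}
    - {"x":0,"y":0,"z":0,"ax":0,"ay":0,"az":0}

```text
clock: 5.02
ee_pos: [0.5773, 0.298, 0.2762]
eef_rot: [3.032, 0.816, 0.0]
contact_force: [-0.2, 0.5, -0.3]
gripper_width: 0.0615
```

Run:
```python
from h import *
togo([.576,.3018,.229],-58.3)
T=T_world_cam('wrist'); im=vision.capture('wrist'); cv2.imwrite('pics/wrist3.png',im)
np.save('T3.npy',T)
cv2.imwrite('pics/cw3.png',warp(im,'wrist',T,[.576,.3018],.089,.04))
togo([.576,.3018,.229],-58.3)
```

```text
t 5.02 pos [0.5773 0.298  0.2762] yaw_y -59.87 tilt 0.1 F [-0.2  0.5 -0.3] w 0.0615 q7 [-0.48  0.71 -0.13  1.63  0.12  0.82 -1.71]
shift cm [ 0.08 -0.4   4.72] turn deg [ 0.1   0.01 -1.57]
t 5.07 pos [0.5773 0.298  0.2764] yaw_y -59.86 tilt 0.1 F [ 0.1 -1.   0.1] w 0.0615 q7 [-0.48  0.71 -0.13  1.63  0.12  0.82 -1.71]
shift cm [ 0.08 -0.4   4.74] turn deg [ 0.1  -0.   -1.56]
```

View pics/wrist3.png

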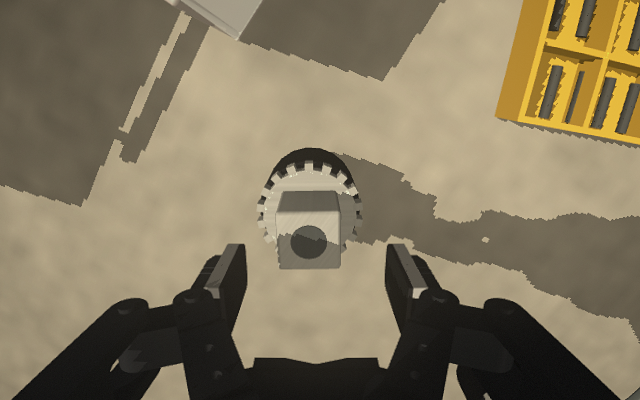

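View pics/cw3.png

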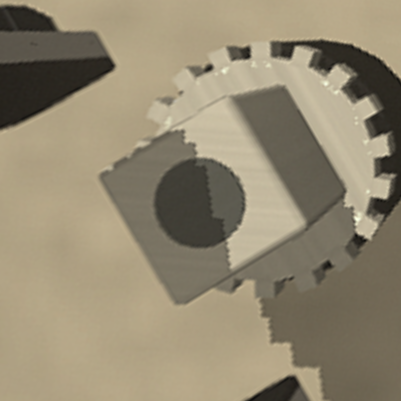

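Request:
apply_moves:
  commands:
    - {"x":0.0,"y":-0.2,"z":0.3,"ax":0.1,"ay":0,"az":-0.6}
    - {"x":0.1,"y":-0.2,"z":0.8,"ax":0,"ay":0,"az":-0.6}
    - {"x":0,"y":0,"z":1.0,"ax":0,"ay":0,"az":0}
    - {"x":0,"y":0,"z":1.0,"ax":0,"ay":0,"az":0}
    - {"x":0,"y":0,"z":0.8,"ax":0,"ay":0,"az":0}
    - {"x":0,"y":0,"z":0.6,"ax":0,"ay":0,"az":0}
    - {"x":0,"y":0,"z":0.4,"ax":0,"ay":0,"az":0}
    - {"x":0,"y":0,"z":0.2,"ax":0,"ay":0,"az":0}
    - {"x":0,"y":0,"z":0,"ax":0,"ay":0,"az":0}
    - {"x":0,"y":0,"z":0,"ax":0,"ay":0,"az":0}

```text
clock: 5.9
ee_pos: [0.5762, 0.3026, 0.2206]
eef_rot: [-3.023, -0.851, -0.002]
contact_force: [-0.2, 0.4, -0.2]
gripper_width: 0.0615
```

Run:
```python
from h import *
togo([.5764,.3018,.229],-58.7)
```

```text
t 5.9 pos [0.5762 0.3026 0.2206] yaw_y -58.55 tilt 0.08 F [-0.2  0.4 -0.2] w 0.0615 q7 [-0.49  0.79 -0.13  1.64  0.14  0.72 -1.71]
shift cm [-0.03  0.08 -0.84] turn deg [-0.02 -0.08  0.15]
```

Request:
apply_moves:
  commands:
    - {"x":0,"y":0,"z":-0.5,"ax":0,"ay":0,"az":0}
    - {"x":0,"y":0,"z":-0.3,"ax":0,"ay":0,"az":0}
    - {"x":0,"y":0,"z":0,"ax":0,"ay":0,"az":0}
    - {"x":0,"y":0,"z":0,"ax":0,"ay":0,"az":0}
    - {"x":0,"y":0,"z":0,"ax":0,"ay":0,"az":0}
    - {"x":0,"y":0,"z":0,"ax":0,"ay":0,"az":0}
    - {"x":0,"y":0,"z":0,"ax":0,"ay":0,"az":0}
    - {"x":0,"y":0,"z":0,"ax":0,"ay":0,"az":0}
    - {"x":0,"y":0,"z":0,"ax":0,"ay":0,"az":0}
    - {"x":0,"y":0,"z":0,"ax":0,"ay":0,"az":0}

```text
clock: 6.73
ee_pos: [0.5768, 0.3028, 0.2315]
eef_rot: [-3.023, -0.851, -0.007]
contact_force: [0.2, -0.3, -0.2]
gripper_width: 0.061
```

Request:
apply_moves:
  commands:
    - {"x":0,"y":0,"z":0,"ax":0,"ay":0,"az":0}
    - {"x":0,"y":0,"z":0,"ax":0,"ay":0,"az":0}
    - {"x":0,"y":0,"z":0,"ax":0,"ay":0,"az":0}
    - {"x":0,"y":0,"z":0,"ax":0,"ay":0,"az":0}
    - {"x":0,"y":0,"z":0,"ax":0,"ay":0,"az":0}
    - {"x":0,"y":0,"z":0,"ax":0,"ay":0,"az":0}
    - {"x":0,"y":0,"z":0,"ax":0,"ay":0,"az":0}
    - {"x":0,"y":0,"z":0,"ax":0,"ay":0,"az":0}
    - {"x":0,"y":0,"z":0,"ax":0,"ay":0,"az":0}
    - {"x":0,"y":0,"z":0,"ax":0,"ay":0,"az":0}
  fingers: 0
  force: 70

```text
clock: 7.57
ee_pos: [0.5768, 0.3028, 0.2316]
eef_rot: [-3.023, -0.851, -0.007]
contact_force: [0.8, -0.1, 0.6]
gripper_width: 0.0309
```

Run:
```python
from h import *
togo([.5764,.3018,.229],-58.7)
T=T_world_cam('wrist'); im=vision.capture('wrist'); cv2.imwrite('pics/wrist4.png',im)
np.save('T4.npy',T)
```

```text
t 7.57 pos [0.5768 0.3028 0.2316] yaw_y -58.57 tilt 0.26 F [ 0.8 -0.1  0.6] w 0.0309 q7 [-0.49  0.77 -0.13  1.64  0.14  0.74 -1.71]
shift cm [-0.09  0.06  0.26] turn deg [-0.01 -0.26  0.13]
```

View pics/wrist4.png

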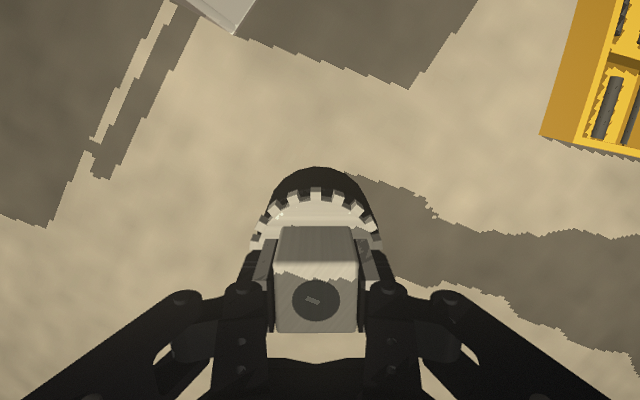

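Grasp is good: opening 31 mm, head centred between the pads at about (316,300). Lifting straight up.

Request:
apply_moves:
  commands:
    - {"x":0,"y":0,"z":-0.3,"ax":0,"ay":-0.2,"az":0}
    - {"x":0,"y":0,"z":-0.7,"ax":0,"ay":0,"az":0}
    - {"x":0,"y":0,"z":-1.2,"ax":0,"ay":0,"az":0}
    - {"x":0,"y":0,"z":-1.8,"ax":0,"ay":0,"az":0}
    - {"x":0,"y":0,"z":-2.2,"ax":0,"ay":0,"az":0}
    - {"x":0,"y":0,"z":-2.2,"ax":0,"ay":0,"az":0}
    - {"x":0,"y":0,"z":-2.0,"ax":0,"ay":0,"az":0}
    - {"x":0,"y":0,"z":-1.4,"ax":0,"ay":0,"az":0}
    - {"x":0,"y":0,"z":-0.6,"ax":0,"ay":0,"az":0}
    - {"x":0,"y":0,"z":0,"ax":0,"ay":0,"az":0}

```text
clock: 8.45
ee_pos: [0.5757, 0.3022, 0.3672]
eef_rot: [-3.024, -0.851, 0.001]
contact_force: [0.1, -0.5, -3.6]
gripper_width: 0.0312
```

Run:
```python
from h import *
s=r.observe()
T=T_world_cam('wrist'); im=vision.capture('wrist'); cv2.imwrite('pics/wrist5.png',im)
togo([.568,-.183+.0,.38],-5.4)
rows([.5686,-.1338,.38],-5.4,18,10,[.4,.7]+[1]*12+[.8,.6,.4,.2])
```

```text
t 8.5 pos [0.5757 0.3022 0.3665] yaw_y -58.55 tilt 0.07 F [-0.6  0.3 -1.7] w 0.031 q7 [-0.48  0.6  -0.15  1.56  0.1   0.99 -1.68]
shift cm [-25.97  40.99  -1.34] turn deg [-5.000e-02  4.000e-02 -5.315e+01]
0 [-0.62  0.98 -0.04] az -5.32
1 [-1.24  1.6  -0.06] az -5.32
2 [-1.97  2.11 -0.09] az -5.32
3 [-2.16  1.92 -0.09] az -5.32
4 [-2.33  1.71 -0.09] az -5.32
5 [-2.47  1.49 -0.09] az -5.32
6 [-2.6   1.25 -0.09] az -5.32
7 [-2.71  1.01 -0.09] az -5.32
8 [-2.79  0.75 -0.09] az -5.32
9 [-2.85  0.49 -0.09] az -5.32
10 [-2.88  0.22 -0.09] az 0
11 [-2.88  0.22 -0.09] az 0
12 [-2.88  0.22 -0.09] az 0
13 [-2.88  0.22 -0.09] az 0
14 [-2.3   0.18 -0.07] az 0
15 [-1.73  0.13 -0.05] az 0
16 [-1.15  0.09 -0.04] az 0
17 [-0.58  0.04 -0.02] az 0
```

View pics/wrist5.png

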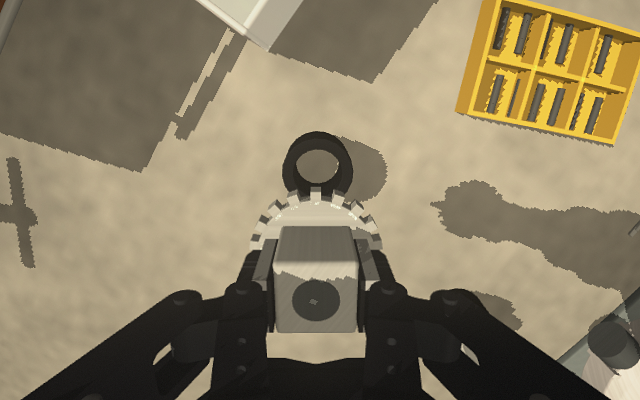

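Run:
```python
from h import *
print(back('top',[413,130],.16),back('top',[441,245],.07))
rows([.5686,-.2238,.38],-5.4,20,10,[.3,.6,.9]+[1]*12+[.9,.7,.5,.3,.1])
```

```text
[[ 0.74215003 -0.32230301  0.16      ]] [[ 0.43758686 -0.41349529  0.07      ]]
0 [-0.52  0.82 -0.02] az -5.32
1 [-1.18  1.54 -0.05] az -5.32
2 [-1.98  2.13 -0.07] az -5.32
3 [-2.4   2.15 -0.08] az -5.32
4 [-2.59  1.92 -0.08] az -5.32
5 [-2.76  1.67 -0.08] az -5.32
6 [-2.9   1.41 -0.08] az -5.32
7 [-3.02  1.13 -0.08] az -5.32
8 [-3.11  0.85 -0.08] az -5.32
9 [-3.18  0.56 -0.08] az -5.32
10 [-3.22  0.26 -0.08] az 0
11 [-3.22  0.26 -0.08] az 0
12 [-3.22  0.26 -0.08] az 0
13 [-3.22  0.26 -0.08] az 0
14 [-3.22  0.26 -0.08] az 0
15 [-2.9   0.23 -0.07] az 0
16 [-2.25  0.18 -0.06] az 0
17 [-1.61  0.13 -0.04] az 0
18 [-0.97  0.08 -0.02] az 0
19 [-0.32  0.03 -0.01] az 0
```

Request:
apply_moves:
  commands:
    - {"x":-0.5,"y":0.8,"z":0,"ax":0,"ay":0,"az":-5.3}
    - {"x":-1.2,"y":1.5,"z":-0.1,"ax":0,"ay":0,"az":-5.3}
    - {"x":-2.0,"y":2.1,"z":-0.1,"ax":0,"ay":0,"az":-5.3}
    - {"x":-2.4,"y":2.1,"z":-0.1,"ax":0,"ay":0,"az":-5.3}
    - {"x":-2.6,"y":1.9,"z":-0.1,"ax":0,"ay":0,"az":-5.3}
    - {"x":-2.8,"y":1.7,"z":-0.1,"ax":0,"ay":0,"az":-5.3}
    - {"x":-2.9,"y":1.4,"z":-0.1,"ax":0,"ay":0,"az":-5.3}
    - {"x":-3.0,"y":1.1,"z":-0.1,"ax":0,"ay":0,"az":-5.3}
    - {"x":-3.1,"y":0.8,"z":-0.1,"ax":0,"ay":0,"az":-5.3}
    - {"x":-3.2,"y":0.6,"z":-0.1,"ax":0,"ay":0,"az":-5.3}

```text
clock: 9.33
ee_pos: [0.571, 0.0157, 0.3654]
eef_rot: [-2.26, -2.167, 0.017]
contact_force: [0.8, -0.3, -2.8]
gripper_width: 0.031
```

Run:
```python
from h import *
togo([.5686,-.2238,.38],-5.4)
rows([.5686,-.2238,.38],-5.4,10,4,[1]*5+[.8,.6,.4,.2,0])
```

```text
t 9.33 pos [0.571  0.0157 0.3654] yaw_y -2.4 tilt 0.89 F [ 0.8 -0.3 -2.8] w 0.031 q7 [ 0.14  0.51 -0.38  1.76  0.22  0.93 -0.37]
shift cm [-23.94   0.74  -1.47] turn deg [-0.89  0.04  3.  ]
0 [-3.42  0.11 -0.21] az 0.75
1 [-3.42  0.15 -0.21] az 0.75
2 [-3.42  0.2  -0.21] az 0.75
3 [-3.41  0.24 -0.21] az 0.75
4 [-3.41  0.29 -0.21] az 0
5 [-2.73  0.23 -0.17] az 0
6 [-2.05  0.17 -0.13] az 0
7 [-1.36  0.11 -0.08] az 0
8 [-0.68  0.06 -0.04] az 0
9 [0. 0. 0.] az 0
```

Request:
apply_moves:
  commands:
    - {"x":-3.4,"y":0.1,"z":-0.2,"ax":-0.4,"ay":0,"az":0.7}
    - {"x":-3.4,"y":0.1,"z":-0.2,"ax":-0.4,"ay":0,"az":0.7}
    - {"x":-3.4,"y":0.2,"z":-0.2,"ax":0,"ay":0,"az":0.7}
    - {"x":-3.4,"y":0.2,"z":-0.2,"ax":0,"ay":0,"az":0.6}
    - {"x":-3.4,"y":0.2,"z":-0.2,"ax":0,"ay":0,"az":0}
    - {"x":-2.6,"y":0.2,"z":-0.2,"ax":0,"ay":0,"az":0}
    - {"x":-1.6,"y":0.1,"z":-0.1,"ax":0,"ay":0,"az":0}
    - {"x":-0.8,"y":0,"z":0,"ax":0,"ay":0,"az":0}
    - {"x":0,"y":0,"z":0,"ax":0,"ay":0,"az":0}
    - {"x":0,"y":0,"z":0,"ax":0,"ay":0,"az":0}

```text
clock: 10.17
ee_pos: [0.5618, -0.2238, 0.3687]
eef_rot: [-2.313, -2.108, 0.017]
contact_force: [0.1, 0.3, -2.6]
gripper_width: 0.0308
```

Run:
```python
from h import *
T=T_world_cam('wrist'); im=vision.capture('wrist'); cv2.imwrite('pics/wrist6.png',im)
np.save('T6.npy',T)
togo([.5686,-.1838,.34],-5.4)
w=warp(im,'wrist',T,[.5686,-.1838],.107,.04); cv2.imwrite('pics/hub6.png',w)
```

```text
t 10.22 pos [ 0.5618 -0.2235  0.3687] yaw_y -5.29 tilt 0.92 F [ 0.6  0.9 -4. ] w 0.0312 q7 [ 0.5   0.55 -0.32  1.67  0.2   0.97  0.01]
shift cm [4.02 0.36 2.86] turn deg [-0.92 -0.01  0.11]
```

View pics/wrist6.png

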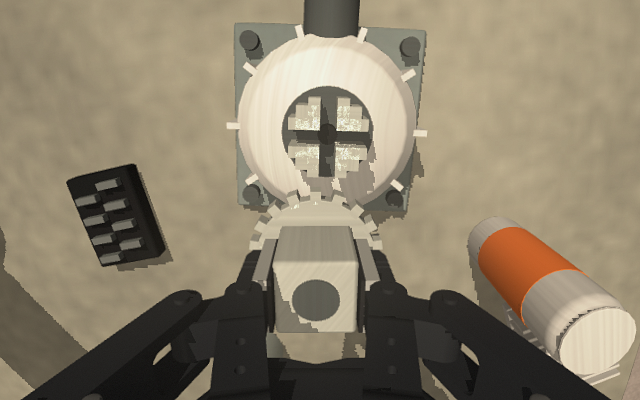

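View pics/hub6.png

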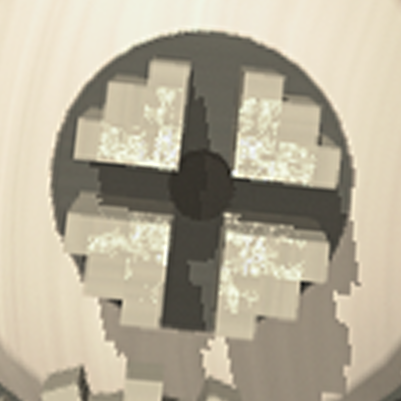

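The hub cross is at (326,133) in the wrist picture. The second measurement from a view turned 90° gives (0.5687,-0.1837) at about -4.8°, agreeing with the first. Now the coupler's place in the tool frame.

Run:
```python
from h import *
p=vision.camera_params('wrist');Tt=np.array(p['T_tool_cam'])
k,d=K('wrist')
for uv,z in (([316,300],.1426),([[274,264],[358,264],[276,332],[356,332]],.1426)):
    u=cv2.undistortPoints(np.array(uv,float).reshape(-1,1,2),k,d).reshape(-1,2)
    D=np.c_[u,np.ones(len(u))]@Tt[:3,:3].T;o=Tt[:3,3]
    print((o+D*((z-o[2])/D[:,2])[:,None]).round(4))
for z in (.335,): togo([.5687,-.1838,z],-5.0)
```

```text
[[-0.0017  0.      0.1426]]
[[ 0.0135 -0.0152  0.1426]
 [ 0.0136  0.0151  0.1426]
 [-0.0165 -0.0156  0.1426]
 [-0.0164  0.0156  0.1426]]
t 10.22 pos [ 0.5618 -0.2235  0.3687] yaw_y -5.29 tilt 0.92 F [ 0.6  0.9 -4. ] w 0.0312 q7 [ 0.5   0.55 -0.32  1.67  0.2   0.97  0.01]
shift cm [4.02 0.38 3.36] turn deg [-0.92 -0.01 -0.29]
```

Request:
apply_moves:
  commands:
    - {"x":0.5,"y":0.1,"z":0,"ax":-0.5,"ay":0,"az":-0.3}
    - {"x":1.0,"y":0.1,"z":0.4,"ax":-0.4,"ay":0,"az":0}
    - {"x":1.0,"y":0.1,"z":0.6,"ax":0,"ay":0,"az":0}
    - {"x":0.9,"y":0.1,"z":0.6,"ax":0,"ay":0,"az":0}
    - {"x":0.5,"y":0,"z":0.5,"ax":0,"ay":0,"az":0}
    - {"x":0.2,"y":0,"z":0.4,"ax":0,"ay":0,"az":0}
    - {"x":0,"y":0,"z":0.2,"ax":0,"ay":0,"az":0}
    - {"x":0,"y":0,"z":0,"ax":0,"ay":0,"az":0}
    - {"x":0,"y":0,"z":0,"ax":0,"ay":0,"az":0}
    - {"x":0,"y":0,"z":0,"ax":0,"ay":0,"az":0}

```text
clock: 11.05
ee_pos: [0.571, -0.1706, 0.3379]
eef_rot: [-2.303, -2.134, -0.004]
contact_force: [0.7, -0.8, -3.7]
gripper_width: 0.0308
```

Run:
```python
from h import *
togo([.5688,-.1822,.335],-5.0)
```

```text
t 11.05 pos [ 0.571  -0.1706  0.3379] yaw_y -4.37 tilt 0.17 F [ 0.7 -0.8 -3.7] w 0.0308 q7 [ 0.42  0.57 -0.33  1.73  0.22  0.88 -0.08]
shift cm [-1.17 -0.13  0.28] turn deg [ 0.01 -0.17  0.63]
```

Request:
apply_moves:
  commands:
    - {"x":-0.3,"y":-0.05,"z":0,"ax":0,"ay":-0.2,"az":0.3}
    - {"x":-0.4,"y":-0.05,"z":0,"ax":0,"ay":0,"az":0.2}
    - {"x":-0.25,"y":0,"z":0,"ax":0,"ay":0,"az":0}
    - {"x":-0.1,"y":0,"z":0,"ax":0,"ay":0,"az":0}
    - {"x":0,"y":0,"z":0,"ax":0,"ay":0,"az":0}
    - {"x":0,"y":0,"z":0,"ax":0,"ay":0,"az":0}
    - {"x":0,"y":0,"z":0,"ax":0,"ay":0,"az":0}
    - {"x":0,"y":0,"z":0,"ax":0,"ay":0,"az":0}
    - {"x":0,"y":0,"z":0,"ax":0,"ay":0,"az":0}
    - {"x":0,"y":0,"z":0,"ax":0,"ay":0,"az":0}

```text
clock: 11.88
ee_pos: [0.5687, -0.1843, 0.3388]
eef_rot: [2.316, 2.119, -0.001]
contact_force: [0.1, 0.1, -2.2]
gripper_width: 0.0309
```

Run:
```python
from h import *
togo([.5688,-.1822,.335],-5.0)
im=vision.capture('scene'); cv2.imwrite('pics/sc7.png',cv2.resize(im[120:270,210:370],(800,750),interpolation=cv2.INTER_CUBIC)[:600])
```

```text
t 11.88 pos [ 0.5687 -0.1843  0.3388] yaw_y -5.11 tilt 0.14 F [ 0.1  0.1 -2.2] w 0.0309 q7 [ 0.44  0.57 -0.32  1.73  0.22  0.88 -0.07]
shift cm [ 0.21 -0.01  0.38] turn deg [ 0.09  0.11 -0.11]
```

View pics/sc7.png

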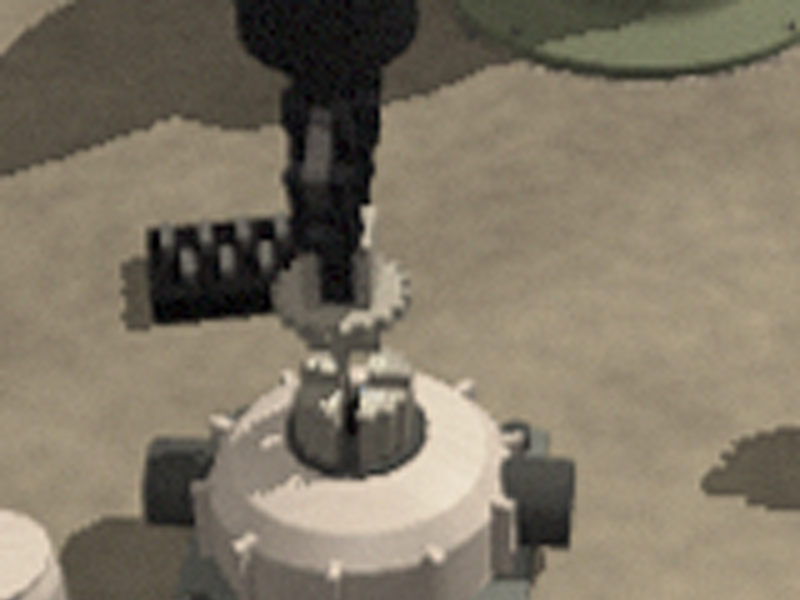

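The scene crop shows the coupler above the hub. I'll check the lateral alignment by projecting the expected positions.

Run:
```python
from h import *
c=np.array([.5687,-.1858]);z0=.3388-.2146
h=np.array([.5687,-.1838])
th=np.linspace(0,2*np.pi,90)
ring=lambda c,rr,z: np.c_[c[0]+rr*np.cos(th),c[1]+rr*np.sin(th),np.full(90,z)]
im=vision.capture('scene'); s=8
cr=cv2.resize(im[170:220,255:310],None,fx=s*1.5,fy=s*1.5,interpolation=cv2.INTER_CUBIC);s*=1.5
for P,col in ((ring(c,.0315,z0+.036),(0,0,255)),(ring(c,.0315,z0+.028),(0,128,255)),(ring(h,.0265,.107),(0,255,0)),(ring(h,.0265,.080),(255,0,0))):
    uv=((proj('scene',P)-[255,170]+.5)*s).astype(int)
    cv2.polylines(cr,[uv.reshape(-1,1,2)],True,col,1)
cv2.imwrite('pics/sc8.png',cr)
```

```text
(no output)
```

View pics/sc8.png

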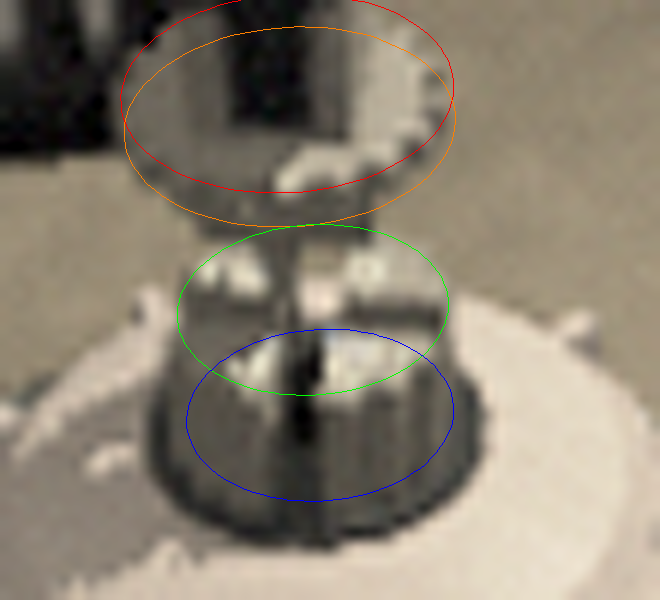

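Request:
apply_moves:
  commands:
    - {"x":0.1,"y":0,"z":0.0,"ax":0.1,"ay":0.1,"az":-0.1}
    - {"x":0.06,"y":0,"z":0.1,"ax":0,"ay":0,"az":0}
    - {"x":0,"y":0,"z":0.2,"ax":0,"ay":0,"az":0}
    - {"x":0,"y":0,"z":0.2,"ax":0,"ay":0,"az":0}
    - {"x":0,"y":0,"z":0.2,"ax":0,"ay":0,"az":0}
    - {"x":0,"y":0,"z":0.2,"ax":0,"ay":0,"az":0}
    - {"x":0,"y":0,"z":0.1,"ax":0,"ay":0,"az":0}
    - {"x":0,"y":0,"z":0,"ax":0,"ay":0,"az":0}
    - {"x":0,"y":0,"z":0,"ax":0,"ay":0,"az":0}
    - {"x":0,"y":0,"z":0,"ax":0,"ay":0,"az":0}

```text
clock: 12.82
ee_pos: [0.5688, -0.1823, 0.3272]
eef_rot: [-2.315, -2.122, 0.001]
contact_force: [-0.2, -0.6, -2.5]
gripper_width: 0.031
```

Run:
```python
from h import *
togo([.5688,-.1822,.305],-5.0)
```

```text
t 12.82 pos [ 0.5688 -0.1823  0.3272] yaw_y -4.97 tilt 0.06 F [-0.2 -0.6 -2.5] w 0.031 q7 [ 0.43  0.58 -0.32  1.73  0.23  0.86 -0.07]
shift cm [ 0.01 -0.    2.22] turn deg [-0.06 -0.02  0.03]
```

Well aligned. Entering the slot.

Request:
apply_moves:
  commands:
    - {"x":0,"y":0,"z":0.2,"ax":0,"ay":0,"az":0}
    - {"x":0,"y":0,"z":0.2,"ax":0,"ay":0,"az":0}
    - {"x":0,"y":0,"z":0.2,"ax":0,"ay":0,"az":0}
    - {"x":0,"y":0,"z":0.2,"ax":0,"ay":0,"az":0}
    - {"x":0,"y":0,"z":0.2,"ax":0,"ay":0,"az":0}
    - {"x":0,"y":0,"z":0.2,"ax":0,"ay":0,"az":0}
    - {"x":0,"y":0,"z":0.1,"ax":0,"ay":0,"az":0}
    - {"x":0,"y":0,"z":0,"ax":0,"ay":0,"az":0}
    - {"x":0,"y":0,"z":0,"ax":0,"ay":0,"az":0}
    - {"x":0,"y":0,"z":0,"ax":0,"ay":0,"az":0}

```text
clock: 13.65
ee_pos: [0.5688, -0.1823, 0.3128]
eef_rot: [-2.315, -2.122, 0.001]
contact_force: [0.3, -1.0, -3.1]
gripper_width: 0.0309
```

Run:
```python
from h import *
togo([.5688,-.1822,.305],-5.0)
```

```text
t 13.65 pos [ 0.5688 -0.1823  0.3128] yaw_y -4.98 tilt 0.06 F [ 0.3 -1.  -3.1] w 0.0309 q7 [ 0.43  0.6  -0.31  1.74  0.24  0.83 -0.08]
shift cm [ 0.01 -0.    0.78] turn deg [-0.06 -0.02  0.02]
```

Request:
apply_moves:
  commands:
    - {"x":0,"y":0,"z":0.2,"ax":0,"ay":0,"az":0}
    - {"x":0,"y":0,"z":0.2,"ax":0,"ay":0,"az":0}
    - {"x":0,"y":0,"z":0.2,"ax":0,"ay":0,"az":0}
    - {"x":0,"y":0,"z":0.2,"ax":0,"ay":0,"az":0}
    - {"x":0,"y":0,"z":0.2,"ax":0,"ay":0,"az":0}
    - {"x":0,"y":0,"z":0.1,"ax":0,"ay":0,"az":0}
    - {"x":0,"y":0,"z":0,"ax":0,"ay":0,"az":0}
    - {"x":0,"y":0,"z":0,"ax":0,"ay":0,"az":0}
    - {"x":0,"y":0,"z":0,"ax":0,"ay":0,"az":0}
    - {"x":0,"y":0,"z":0,"ax":0,"ay":0,"az":0}

```text
clock: 14.48
ee_pos: [0.5691, -0.1824, 0.3018]
eef_rot: [2.316, 2.123, -0.0]
contact_force: [-1.5, 0.9, 2.6]
gripper_width: 0.0313
```

Run:
```python
from h import *
togo([.5688,-.1822,.2936],-5.0)
```

```text
t 14.48 pos [ 0.5691 -0.1824  0.3018] yaw_y -4.98 tilt 0.01 F [-1.5  0.9  2.6] w 0.0313 q7 [ 0.43  0.62 -0.31  1.75  0.25  0.81 -0.09]
shift cm [ 0.01 -0.03  0.82] turn deg [0.01 0.01 0.02]
```

Bumper contact came right where expected (z≈0.303). Pressing on with a firmer grip.

Request:
apply_moves:
  commands:
    - {"x":0,"y":0,"z":0.0,"ax":0,"ay":0,"az":0}
    - {"x":0,"y":0,"z":0.15,"ax":0,"ay":0,"az":0}
    - {"x":0,"y":0,"z":0.15,"ax":0,"ay":0,"az":0}
    - {"x":0,"y":0,"z":0.15,"ax":0,"ay":0,"az":0}
    - {"x":0,"y":0,"z":0.15,"ax":0,"ay":0,"az":0}
    - {"x":0,"y":0,"z":0.15,"ax":0,"ay":0,"az":0}
    - {"x":0,"y":0,"z":0.1,"ax":0,"ay":0,"az":0}
    - {"x":0,"y":0,"z":0.1,"ax":0,"ay":0,"az":0}
    - {"x":0,"y":0,"z":0.05,"ax":0,"ay":0,"az":0}
    - {"x":0,"y":0,"z":0.05,"ax":0,"ay":0,"az":0}
  force: 100

```text
clock: 15.32
ee_pos: [0.569, -0.1822, 0.2937]
eef_rot: [2.315, 2.121, -0.0]
contact_force: [-5.3, 0.5, 10.9]
gripper_width: 0.0305
```

Run:
```python
from h import *
togo([.5688,-.1822,.2936],-5.0)
```

```text
t 15.32 pos [ 0.569  -0.1822  0.2937] yaw_y -5.01 tilt 0.1 F [-5.3  0.5 10.9] w 0.0305 q7 [ 0.42  0.63 -0.31  1.76  0.25  0.79 -0.09]
shift cm [-0.01 -0.02  0.01] turn deg [ 0.06  0.08 -0.01]
```

Request:
apply_moves:
  commands:
    - {"x":0,"y":-0.03,"z":0.05,"ax":0,"ay":0,"az":0}
    - {"x":0,"y":0,"z":0.05,"ax":0,"ay":0,"az":0}
    - {"x":0,"y":0,"z":0.08,"ax":0,"ay":0,"az":0}
    - {"x":0,"y":0,"z":0.08,"ax":0,"ay":0,"az":0}
    - {"x":0,"y":0,"z":0.1,"ax":0,"ay":0,"az":0}
    - {"x":0,"y":0,"z":0.1,"ax":0,"ay":0,"az":0}
    - {"x":0,"y":0,"z":0.1,"ax":0,"ay":0,"az":0}
    - {"x":0,"y":0,"z":0.1,"ax":0,"ay":0,"az":0}
    - {"x":0,"y":0,"z":0.1,"ax":0,"ay":0,"az":0}
    - {"x":0,"y":0,"z":0.1,"ax":0,"ay":0,"az":0}

```text
clock: 16.15
ee_pos: [0.5685, -0.1816, 0.2936]
eef_rot: [2.313, 2.117, -0.001]
contact_force: [-9.3, 1.8, 25.0]
gripper_width: 0.0306
```

Run:
```python
from h import *
togo([.5688,-.1822,.2936],-5.0)
print(r.observe()['moment'])
im=vision.capture('scene'); cv2.imwrite('pics/sc9.png',cv2.resize(im[140:240,230:340],(660,600),interpolation=cv2.INTER_CUBIC))
im=vision.capture('wrist'); cv2.imwrite('pics/wrist9.png',im)
togo([.5688,-.1822,.2936],-5.0)
```

```text
t 16.15 pos [ 0.5685 -0.1816  0.2936] yaw_y -5.06 tilt 0.34 F [-9.3  1.8 25. ] w 0.0306 q7 [ 0.42  0.63 -0.3   1.76  0.25  0.79 -0.1 ]
shift cm [-0.05  0.03  0.  ] turn deg [ 0.22  0.26 -0.06]
[0.80753517 2.51873884 0.07138004]
t 16.25 pos [ 0.5686 -0.1816  0.2936] yaw_y -5.06 tilt 0.34 F [-9.2  2.  24.5] w 0.0306 q7 [ 0.42  0.63 -0.3   1.76  0.25  0.79 -0.1 ]
shift cm [-0.06  0.03  0.  ] turn deg [ 0.21  0.26 -0.06]
```

View pics/sc9.png

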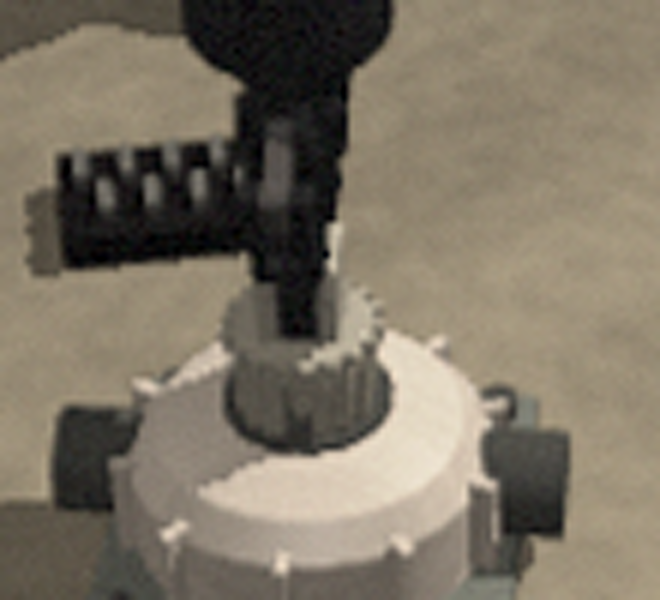

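View pics/wrist9.png

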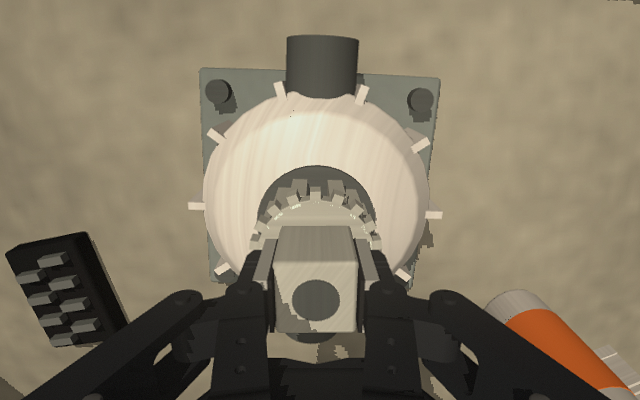

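The disc has met a hard stop: force rose by 14 N over 0.1 mm of travel, at the expected home height. I'll level the tool and ease the side load, and keep pressing.

Request:
apply_moves:
  commands:
    - {"x":-0.02,"y":-0.03,"z":0.06,"ax":0.2,"ay":0.2,"az":0}
    - {"x":-0.02,"y":-0.03,"z":0.06,"ax":0.1,"ay":0.1,"az":0}
    - {"x":0,"y":0,"z":0.08,"ax":0.05,"ay":0.05,"az":0}
    - {"x":0,"y":0,"z":0.08,"ax":0.05,"ay":0.05,"az":0}
    - {"x":0,"y":0,"z":0.08,"ax":0.05,"ay":0.05,"az":0}
    - {"x":0,"y":0,"z":0.08,"ax":0.05,"ay":0.05,"az":0}
    - {"x":0,"y":0,"z":0.08,"ax":0.05,"ay":0.05,"az":0}
    - {"x":0,"y":0,"z":0.08,"ax":0.05,"ay":0.05,"az":0}
    - {"x":0,"y":0,"z":0.08,"ax":0.05,"ay":0.05,"az":0}
    - {"x":0,"y":0,"z":0.08,"ax":0.05,"ay":0.05,"az":0}

```text
clock: 17.08
ee_pos: [0.5692, -0.183, 0.2936]
eef_rot: [-2.317, -2.118, -0.003]
contact_force: [-7.4, 0.6, 19.8]
gripper_width: 0.0309
```

Run:
```python
from h import *
togo([.5688,-.1822,.2936],-5.0)
for i in range(6): vision.capture('wrist')
togo([.5688,-.1822,.2936],-5.0)
```

```text
t 17.08 pos [ 0.5692 -0.183   0.2936] yaw_y -5.12 tilt 0.19 F [-7.4  0.6 19.8] w 0.0309 q7 [ 0.43  0.63 -0.31  1.76  0.25  0.8  -0.09]
shift cm [ 0.08 -0.04 -0.  ] turn deg [-0.03 -0.19 -0.12]
t 17.38 pos [ 0.5692 -0.183   0.2936] yaw_y -5.12 tilt 0.19 F [-6.7  1.5 19.7] w 0.0303 q7 [ 0.43  0.63 -0.31  1.76  0.25  0.8  -0.09]
shift cm [ 0.08 -0.05  0.  ] turn deg [-0.03 -0.19 -0.12]
```

Run:
```python
from h import *
cv2.imwrite('pics/w10.png',vision.capture('wrist')); im=vision.capture('scene'); cv2.imwrite('pics/s10.png',im)
```

```text
(no output)
```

View pics/s10.png

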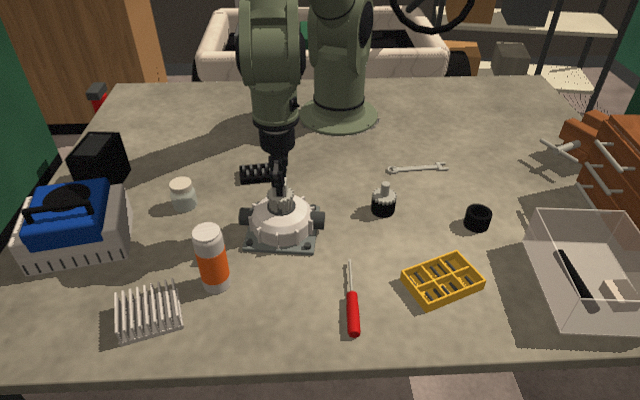

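View pics/w10.png

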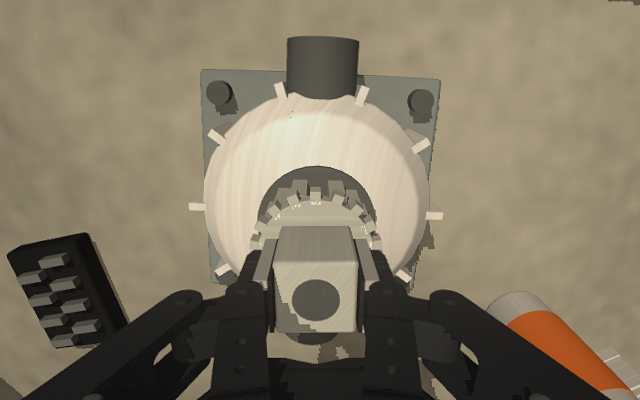

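The coupler sits on the hub at about (283,198) in the scene view. The head is unmoved in the grip, with its hole at (316,300). Holder A is empty at (478,218), and the other things are where they were. Handing in.

```bash
python3 -c "
from h import *
print(r.hand_in()); togo([.5688,-.1822,.2936],-5.0)"
```

```text
the job is handed in; nothing more can be done
None
the job is handed in; nothing more can be done
```

The square-headed coupler is fitted: I lifted it from its holder, turned it about 54° so its splines lined up with the hub's cross slot, and pressed it down until its disc stopped on the hub. I handed it in at about 17.5 s, still gripped (100 N) and pressed down.

- **Fully home:** the tool stopped at a height of 0.2936 m, which matches the calculated home position. Pressing harder added 14 N for only 0.1 mm of travel. The final downward push is about 22 N, against about 11 N from the spring.
- **Grip:** the coupler had not slipped in the gripper. The last scene picture shows the holder empty, and the round-headed coupler and the other things where they were.
- **Not perfect:** a sideways force of about 7 N and a tool tilt of 0.2° remain. My levelling move reduced them but did not remove them.
- **After hand-in:** I could not take another reading, so the last one is from 17.4 s.

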